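# Sort the seasoning tins and pots after wiping down

### The job

Put the seasonings away by shape. Stand the two square tins that have fallen over on the low steel rack, lids up, in a neat row with the tin already there: each one squarely pushed back until it touches the fence. Stand the two round pots upright on the floor of the white tray; set the tins on the rack gently, and do not disturb the tin on the rack or the cup, scouring pad or jar.

Things in the scene. Friction and masses are not known exactly. Their poses are not given: they have to be found in the camera images.
- rack: low fixed steel rack: board 80 mm deep (x) by 250 wide (y), its top 30 mm above the worktop; a 4 mm fence along its far (+x) edge rises 14 mm above the board, inner face at x = 36 mm (a touching tin's centre: x = 15 mm, z = 77.5 mm). Front and ends open. Origin on the worktop under its centre; x to the fence, y along it. tin_c stands near its +y end.
- tray: shallow white plastic tray, fixed, 140 (x) by 190 (y) mm outside, 20 mm high, walls and floor 4 mm. Origin on the worktop under its centre.
- tin_a: square steel seasoning tin with a black lid, 42 x 42 x 95 mm, about 0.16 kg, lying on one flat side on the worktop. Origin at its centre; its x axis runs along its length towards the lid (lid: last 17 mm, 38 mm square), y and z are the normals of its flat sides.
- tin_b: square steel seasoning tin with a black lid, 42 x 42 x 95 mm, about 0.16 kg, lying on one flat side on the worktop. Origin at its centre; its x axis runs along its length towards the lid (lid: last 17 mm, 38 mm square), y and z are the normals of its flat sides.
- tin_a_lid (a point): centre of tin_a's lid face, 47.5 mm from its centre
- tin_b_lid (a point): centre of tin_b's lid face, 47.5 mm from its centre
- pot_a: round steel seasoning pot with a black lid, 54 mm across, 60 mm tall, about 0.15 kg, standing on the worktop. Origin under its centre, z up.
- pot_b: round steel seasoning pot with a black lid, 54 mm across, 60 mm tall, about 0.15 kg, standing on the worktop. Origin under its centre, z up.
- tin_c: square steel seasoning tin with a black lid, 42 x 42 x 95 mm, about 0.16 kg, already standing in its place on the rack, against the fence, about 88 mm to +y of the rack's middle. Origin at its centre; its x axis runs along its length towards the lid (lid: last 17 mm, 38 mm square), y and z are the normals of its flat sides.
- cup: plain steel cup, 68 mm across, 75 mm tall, a bystander. Origin under its centre.
- pad: green scouring pad, 75 x 50 x 22 mm, lying flat, a bystander. Origin under its centre.
- jar: glass jar with a steel lid, 68 mm across, 100 mm tall, at the back, a bystander. Origin under its centre.
Things that resemble listed ones, but are neither listed nor needed, are in the scene too. What is shaped like the pot_a but orange is not meant. What is shaped like the pot_b but blue is not meant.

How it is judged:
By the outcome, as a careful person would: the job done as asked, in the order asked, and still so for the second after the job is handed in, with the robot touching nothing.
It also fails if it takes over 72 s, if anything falls off the work surface, if the arm or the gripper's body presses on something with over 40 N, if the wrist force passes 120 N, or if a joint passes its speed limit or range.

### The arm

A 6-joint arm with a two-finger parallel gripper is mounted at the origin on the work surface. World frame = base frame: x ahead of the robot, y to its left, z up, the work surface at z = 0. Lengths are in m, angles in degrees, forces in N, time in s.
With the tool pointing down it reaches from about 0.375 to 0.9 m from the base axis. Payload 3.1 kg.
Tool frame: the origin (TCP) lies between the finger pads; the fingertips stand 11 mm ahead of it and the grasp point (between the pads) lies 8 mm behind it; z points along the fingers, y is the line along which they close (so a half turn about z gives the same grasp; the last joint's range is limited). The gripper opens to 87 mm and grips with 3 to 60 N. Pads are 19 mm wide; open, the fingers measure 117 mm over their backs; the gripper's body (75 mm by 190 mm) begins 51 mm behind the grasp point.
Start: joints at [57.554, 30.224, 82.088, -0, 67.689, -10.227], TCP at [0.236, 0.579, 0.234] pointing down, gripper open.
Joint ranges: [-176.69, 176.69], [-43.24, 126.21], [12.49, 139.97], [-82, 262], [0, 151.66], [-163.58, 163.58]. Speed limits (degrees/s): [159.86, 159.86, 180, 180, 180, 180].

### API

Orientations are given as a 3x3 rotation matrix whose columns are the frame's x, y, z axes.
In Python, from rig import bot, viewer, workorder, models gives the robot as it stands.
- The arm moves only by the shell command python3 -m jog 'ROWS'. ROWS is JSON, a list of rows, each a list of 7 numbers: the opening, from 0 (shut) to 1 (fully open), then the shift along the tool's x, y, z in m, then the turn, a rotation vector about the tool's x, y, z in degrees. In form: [[claw, x, y, z, ax, ay, az], ...]. A call has 1 to 20 rows; each row is the pose to reach, as a shift and turn from the pose commanded when the call began, along the tool's axes at that moment; what a row does not reach only later rows make up. A row lasts 1/8 s, in which the tool goes at most 62.5 mm and 10.7 degrees, less where a joint would pass 70% of its speed; a pose out of reach is approached as far as the arm can. A call with a gripper value outside its range is refused whole. The fingers move at their own pace and stop on an object; the grip force is fixed at half the most. Time passes only in rows, so rows that repeat a pose let the fingers close. It gives the time, the measured TCP pose, the force, the opening and the grip force at its end, in the units of the state.
- bot.read_state(): the state, without advancing time (a new reading comes with each control period).
- viewer.capture(name): name is "side" or "top"; returns (picture, depth): 384x512x3 uint8, blue, green, red; 384x512 float32, m along the optical axis (not along the pixel's ray), 0 where there is no reading.
- viewer.camera_info(name): a dict with "fx", "fy", "cx", "cy" (pixels), "world_to_cam" (4x4, takes a point from world to camera coordinates). Camera axes: x right, y down, z forward; pixel columns grow to the right and rows downward; lengths in m; the calibration is good to about 2 mm. A picture is of the moment at which its call begins. camera_info takes no time and is no camera call.
- workorder.hand_in(): hands the job in; it is judged then, once.
Trained networks look in the newest picture that a camera, given by its name, has taken for a name from the list of things; names that differ only in an ending like _2 or _b are one class to them, and where a whole thing is asked for, a point or a joint stands for the part that bears it (a point fixed in the world has none). Each returns a list of dicts, best first, with "p" (0 to 1); they miss things now and then, are a little off and sometimes report something else, mostly with a low value. They report only what shows in the picture. A call takes as long as a camera call. They do not tell look-alikes from the thing itself.
- models.outline_of(camera, thing): "mask" (384x512 bool, what is visible of it).
- models.tip_of(camera, thing): "xyz" ([x, y, z] in m, in world coordinates, good to about 4 mm: a listed point, or the origin of a listed thing).
The state is a dict: "time_s": time; "joint_positions": joint angles; "qvel": joint speeds; "tau": joint torques, N m; "position": TCP position; "tcp_rot": TCP orientation; "force": force on the tool from outside, world axes, zero at the start; "moment": the same for the moment, N m; "opening": opening from 0.0 (shut) to 1.0 (fully open); "grasp_force": force on a finger pad.
Only numpy, scipy, OpenCV 4.12 (cv2) and the standard library are available. Lean on these libraries where they do the work, as an engineer would, in place of code of your own. Each camera call takes 0.05 s, during which the arm holds its last target. There are 200 camera calls.

## Working session

There is one attempt and no reset: what is moved stays moved. The work goes in short steps, Python scripts to look and compute and a shell command to move; the robot and the scene stay as the last step left them, time stands still between calls to the robot, and variables do not carry over. Pictures are saved under pics/ and viewed, at most 10 in all, crops included, and the job is handed in when it is done.

```bash
mkdir -p pics; ls; python3 - <<'E'
from rig import bot, viewer, workorder, models
import cv2,numpy as np
s=bot.read_state(); print(s['time_s'],s['position'],np.round(s['tcp_rot'],3).tolist(),s['opening'])
for c in ['top','side']:
    p,d=viewer.capture(c); cv2.imwrite(f'pics/{c}0.png',p); np.save(f'pics/{c}0.npy',d)
    print(c,viewer.camera_info(c))
    for t in ['rack','tray','tin_a','tin_a_lid','pot_a','tin_c','cup','pad','jar']:
        r=models.tip_of(c,t)
        print(t,[(round(x['p'],2),np.round(x['xyz'],3).tolist()) for x in r])
E
```

```text
pics
0.0 [0.23593091 0.57797579 0.23257716] [[-0.926, 0.378, -0.001], [0.378, 0.926, -0.002], [0.0, -0.002, -1.0]] 1.0012448979515531
top {'fx': 350.1175871922433, 'fy': 350.1175871922433, 'cx': 253.91697849620874, 'cy': 188.9230707167671, 'world_to_cam': array([[ 0.01812275, -0.9994552 , -0.0275839 , -0.00148402],
       [-0.99771448, -0.01628124, -0.06558007,  0.53456298],
       [ 0.06509525,  0.02870934, -0.99746598,  0.95686314],
       [ 0.        ,  0.        ,  0.        ,  1.        ]])}
rack []
tray [(0.6, [0.438, 0.088, 0.001]), (0.56, [0.609, -0.236, 0.001])]
tin_a [(0.88, [0.627, 0.328, 0.081]), (0.85, [0.434, 0.288, 0.018]), (0.8, [0.438, -0.294, 0.021])]
tin_a_lid [(0.78, [0.475, -0.258, 0.022])]
pot_a [(0.87, [0.423, -0.099, -0.001]), (0.87, [0.312, 0.17, 0.007]), (0.81, [0.401, -0.192, -0.002]), (0.78, [0.436, 0.087, -0.002]), (0.34, [0.599, 0.242, 0.0])]
tin_c [(0.88, [0.627, 0.328, 0.081]), (0.85, [0.434, 0.288, 0.018]), (0.8, [0.438, -0.294, 0.021])]
cup [(0.62, [0.603, -0.003, -0.001])]
pad [(0.87, [0.532, 0.006, -0.001])]
jar [(0.9, [0.726, -0.077, 0.004])]
side
[... 225 characters left out ...]
 ,  0.10841447],
       [ 0.12960565,  0.79386497, -0.59412187,  0.92144716],
       [ 0.        ,  0.        ,  0.        ,  1.        ]])}
rack [(0.88, [0.603, 0.242, 0.002])]
tray [(0.76, [0.608, -0.243, -0.001])]
tin_a [(0.9, [0.436, 0.287, 0.019]), (0.71, [0.626, 0.331, 0.075]), (0.66, [0.436, -0.294, 0.024])]
tin_a_lid [(0.8, [0.471, -0.26, 0.022])]
pot_a [(0.95, [0.315, 0.169, 0.002]), (0.92, [0.419, -0.102, -0.001]), (0.75, [0.433, 0.087, -0.0]), (0.75, [0.404, -0.191, -0.001])]
tin_c [(0.9, [0.436, 0.287, 0.019]), (0.71, [0.626, 0.331, 0.075]), (0.66, [0.436, -0.294, 0.024])]
cup [(0.88, [0.604, -0.006, -0.003])]
pad [(0.98, [0.532, 0.009, 0.001])]
jar [(0.85, [0.724, -0.077, 0.0])]
```

```bash
python3 - <<'E'
import cv2
a=cv2.imread('pics/top0.png');b=cv2.imread('pics/side0.png')
cv2.imwrite('pics/t1.png',cv2.resize(a,(800,600),interpolation=cv2.INTER_CUBIC));cv2.imwrite('pics/s1.png',cv2.resize(b,(800,600),interpolation=cv2.INTER_CUBIC))
E
```

```text
(no output)
```

View pics/t1.png

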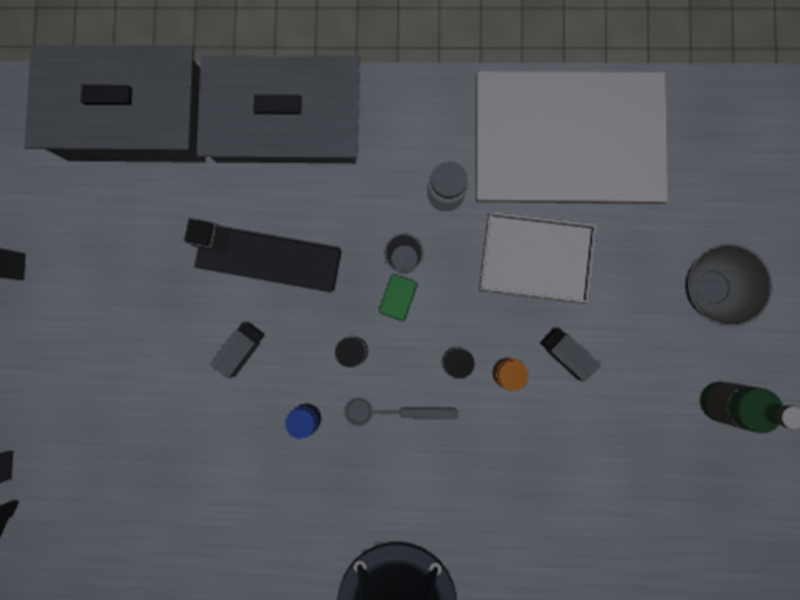

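View pics/s1.png

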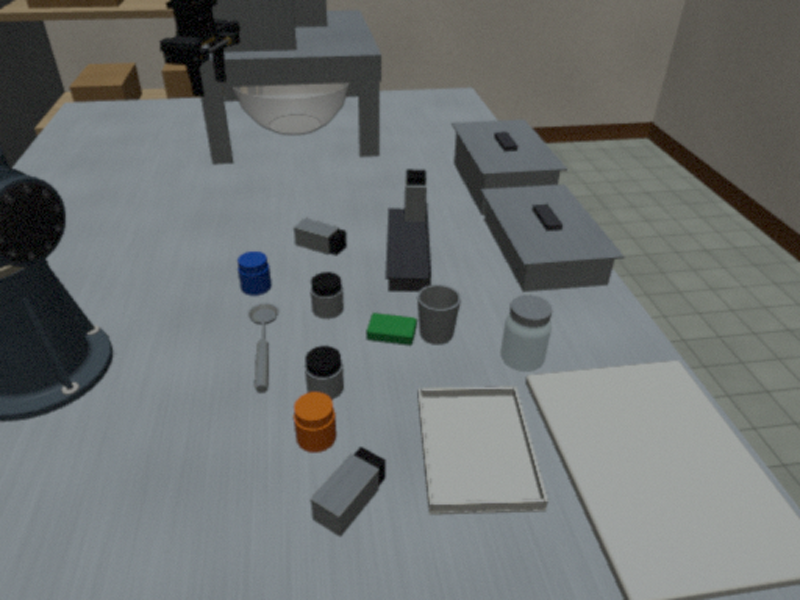

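The top view (800×600) shows two fallen tins at (237,350) and (571,355), both lids pointing away from the robot. The third tin stands on the rack at (200,233).

Four pot shapes are present: black-lid steel at (350,351) and (458,362), orange at (511,374), blue at (302,421). The two black-lidded steel pots fit the description; the orange and blue ones are the look-alikes to leave alone.

Next I'll measure precisely and make the confirming crop.

```bash
cat > h.py <<'E'
from rig import bot, viewer, workorder, models
import cv2,numpy as np
def cloud(c,d):
    k=viewer.camera_info(c); v,u=np.mgrid[:384,:512]
    P=np.stack([(u-k['cx'])/k['fx']*d,(v-k['cy'])/k['fy']*d,d],-1)
    M=k['world_to_cam']; return (P-M[:3,3])@M[:3,:3]
def rect(P):
    (c,s,a)=cv2.minAreaRect((P[:,:2]*1000).astype(np.float32)); return np.round(c,1),np.round(s,1),round(a,1)
E
python3 - <<'E'
from h import *
cl={}
for c in ['top','side']:
    p,d=viewer.capture(c); W=cloud(c,d); ok=d>0; cl[c]=(p,W)
    for t in ['tin_a','rack','tray','pot_a','tin_a_lid']:
        for m in models.outline_of(c,t):
            if m['p']<.3: continue
            Q=W[m['mask']&ok]; col=np.median(p[m['mask']],0)
            zt=np.percentile(Q[:,2],90)
            z={'tin_a':zt,'rack':.03,'tray':.02,'pot_a':zt,'tin_a_lid':zt}[t]
            T=Q[abs(Q[:,2]-z)<.005]
            if len(T)<5: print(c,t,'few',len(T),zt);continue
            lo,hi=np.percentile(T,[1,99],axis=0)
            vv,uu=np.nonzero(m['mask'])
            print(c,t,round(m['p'],2),'px',int(uu.mean()),int(vv.mean()),'n',len(T),'ztop',round(zt,4),'mean',np.round(T.mean(0),4),'rect',*rect(T),'col',col)
p=cl['top'][0]; s=cl['side'][0]
a=cv2.resize(p[205:285,125:395],(800,237),interpolation=cv2.INTER_CUBIC); b=cv2.resize(s[150:300,130:260],(416,360*416//416),interpolation=cv2.INTER_CUBIC)
im=np.zeros((600,800,3),np.uint8); im[:237]=a; im[240:600,:416]=b
cv2.imwrite('pics/crop.png',np.clip(im*1.8,0,255).astype(np.uint8))
E
```

```text
top tin_a 0.86 px 151 223 n 478 ztop 0.045 mean [0.4334 0.2899 0.0431] rect [435.6 289.1] [42.2 94.7] 54.7 col [74. 68. 65.]
top tin_a 0.75 px 132 150 n 222 ztop 0.1273 mean [0.6267 0.3284 0.1261] rect [626.7 328.8] [38.2 37.7] 80.0 col [28. 26. 26.]
top tin_a 0.59 px 363 226 n 471 ztop 0.0452 mean [ 0.4363 -0.2933  0.0433] rect [ 437.9 -291.8] [94.1 40. ] 47.9 col [71. 66. 63.]
top rack 0.77 px 175 165 n 2147 ztop 0.0341 mean [0.5923 0.2287 0.0312] rect [596.9 242.7] [251.3  76.8] 80.8 col [35. 31. 31.]
top tray 0.59 px 343 164 n 385 ztop 0.0173 mean [ 0.6081 -0.2406  0.0202] rect [ 608.2 -239.3] [190.9 140.2] 83.4 col [127. 122. 122.]
top pot_a 0.8 px 224 224 n 262 ztop 0.0634 mean [0.4357 0.0862 0.0615] rect [436.1  86.6] [46.9 46.7] 46.1 col [31. 29. 29.]
top pot_a 0.79 px 326 238 n 281 ztop 0.063 mean [ 0.4027 -0.1893  0.0613] rect [ 403.4 -190. ] [47.6 47. ] 89.8 col [ 33.  72. 117.]
top pot_a 0.78 px 193 268 n 274 ztop 0.0632 mean [0.3148 0.1673 0.0616] rect [314.6 167.5] [46.5 48.2] 45.9 col [108.  52.  33.]
top pot_a 0.67 px 292 231 n 270 ztop 0.0633 mean [ 0.4199 -0.099   0
[... 542 characters left out ...]
9.5] [194.  139.8] 83.6 col [159. 162. 159.]
side pot_a 0.98 px 200 269 n 382 ztop 0.0618 mean [ 0.4014 -0.1923  0.061 ] rect [ 401.  -190.3] [47.5 49.4] 7.2 col [ 19.  64. 109.]
side pot_a 0.97 px 208 188 n 196 ztop 0.0617 mean [0.4342 0.083  0.0609] rect [433.6  85.1] [46.5 50. ] 7.7 col [53. 54. 53.]
side pot_a 0.96 px 207 237 n 291 ztop 0.0618 mean [ 0.419  -0.103   0.0609] rect [ 418.6 -101.2] [46.5 48. ] 11.9 col [42. 39. 39.]
side pot_a 0.68 px 162 174 n 165 ztop 0.0614 mean [0.3137 0.1635 0.0608] rect [312.2 166.3] [46. 50.] 27.8 col [69. 33. 16.]
side tin_a_lid 0.82 px 222 313 n 1001 ztop 0.044 mean [ 0.436  -0.2975  0.0427] rect [ 438.1 -293.7] [95.8 42.2] 48.2 col [106. 103.  97.]
```

View pics/crop.png

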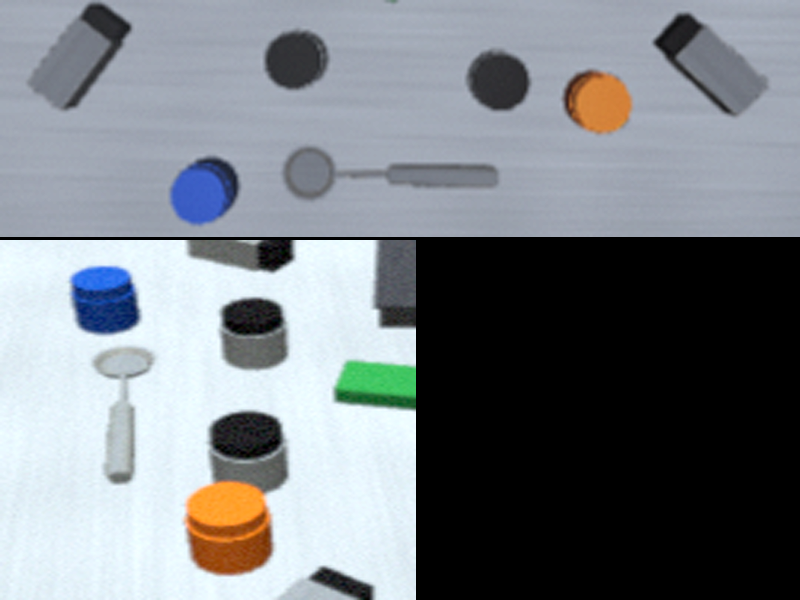

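```bash
python3 -m jog '[[0.7,0,0,0,0,0,10],[0.7,0,0,0,0,10,10],[0.7,0.0,0,0,10,10,10],[0.7,0.03,0,0,10,10,0],[0.7,0.05,-0.05,0.0,0,0,0]]'; python3 -c "
from h import *
s=bot.read_state();print(s)"
```

```text
time_s: 2.22
position: [0.1755, 0.5566, 0.2294]
tcp_rot: [[-0.924, 0.379, -0.051], [0.381, 0.924, -0.019], [0.039, -0.037, -0.999]]
force: [-1.4, -0.4, -0.6]
opening: 0.704
grasp_force: 0.0
{'time_s': 2.225, 'joint_positions': array([60.51483319, 28.09100064, 87.01763481,  2.14511001, 67.29800094,
       -8.00136816]), 'qvel': array([  34.63199726,  -66.7040957 ,  112.88364691,  -45.98995029,
       -117.68354194,   41.71924727]), 'tau': array([ -7.15986997, -33.59132767, -20.81999123,   0.53643499,
         1.51200414,  -0.71610952]), 'position': array([0.17550111, 0.55656174, 0.22937371]), 'tcp_rot': array([[-0.92385766,  0.37937783, -0.05059132],
       [ 0.38069843,  0.92449744, -0.01931812],
       [ 0.03944268, -0.03710723, -0.99853259]]), 'force': array([-1.4085679 , -0.41474472, -0.57816742]), 'moment': array([-0.00773514,  0.04736862,  0.01292947]), 'grasp_force': 0.0, 'opening': 0.703955236492697}
```

The crop confirms it: the pots with steel bodies and black lids are at crop (296,60) and (498,80), and the orange and blue ones are decoys. Next I'll collect a few poses to fit the arm kinematics so I can plan the uprighting.

```bash
cat > rec.sh <<'E'
python3 -c "
from h import *
import json
s=bot.read_state();open('fk.jsonl','a').write(json.dumps([s['joint_positions'].tolist(),s['position'].tolist(),s['tcp_rot'].tolist()])+'\n')"
E
python3 -m jog '[[0.7,0,-0.05,0,0,0,0],[0.7,0,-0.05,0,0,0,0],[0.7,0,-0.05,0,0,0,0]]' >/dev/null; sh rec.sh
python3 -m jog '[[0.7,0,-0.05,0,10,0,0],[0.7,0,-0.08,0,20,0,0],[0.7,0,-0.08,0,30,0,0],[0.7,0,-0.08,0,30,0,0],[0.7,0,-0.08,0,30,0,0]]' >/dev/null; sh rec.sh
python3 -m jog '[[0.7,0.05,-0.05,0,0,10,0],[0.7,0.1,-0.05,0,0,20,0],[0.7,0.12,-0.05,0,0,30,0],[0.7,0.12,-0.05,0,0,30,0],[0.7,0.12,-0.05,0,0,30,0]]'; sh rec.sh
cat > fk.py <<'E'
import json,numpy as np
from scipy.spatial.transform import Rotation as R
from scipy.optimize import least_squares
D=[json.loads(l) for l in open('fk.jsonl')]
def rots(q):
    a=R.from_euler('z',q[0],degrees=True);b=a*R.from_euler('y',q[1],degrees=True);c=b*R.from_euler('y',q[2],degrees=True)
    f=c*R.from_euler('z',q[3],degrees=True)*R.from_euler('y',q[4],degrees=True)
    return a,b,c,f,f*R.from_euler('z',q[5]-90,degrees=True)
def fk(q,p):
    h,s,d,L1,e,L2,Lt,w=p; a,b,c,f,t=rots(q)
    return a.apply([s,d,h])+b.apply([0,0,L1])+c.apply([e,0,L2])+f.apply([w,0,Lt]),t.as_matrix()
E
python3 - <<'E'
from fk import *
for q,p,r in D: print(np.round(q,1),np.round(p,3),abs(fk(q,[0]*8)[1]-np.array(r)).max())
E
```

```text
time_s: 3.85
position: [-0.0032, 0.4369, 0.2713]
tcp_rot: [[-0.685, 0.3, -0.664], [0.568, 0.791, -0.228], [0.457, -0.533, -0.712]]
force: [-0.7, -0.2, -0.4]
opening: 0.699
grasp_force: 0.0
[59.9 23.4 94.3  2.3 64.8 -8.9] [0.153 0.506 0.236] 1.8506485491558622
[60.9 31.3 87.5 -1.6 93.5 -7.1] [0.123 0.431 0.239] 1.8489337989137513
[57.2 27.3 97.2 25.8 92.9 -9.8] [-0.003  0.437  0.271] 1.5814395628530953
```

```bash
sed -i "s/q\[5\]-90/q[5]+90/" fk.py; python3 - <<'E'
from fk import *
for q,p,r in D: print(abs(fk(q,[0]*8)[1]-np.array(r)).max(), np.round(rots(q)[3].as_matrix().T@np.array(r),3).tolist())
D.append(([57.554,30.224,82.088,0,67.689,-10.227],[.2359,.578,.2326],None))
f=lambda x:np.concatenate([fk(q,x)[0]-p for q,p,_ in D]+[1e-3*(x-x0)])
x0=np.array([.3,0,.1,.4,0,.4,.25,0]); s=least_squares(f,x0); print(np.round(s.x,4),np.round(f(s.x)[:-8]*1000,1))
E
```

```text
3.3306690738754696e-16 [[0.155, -0.988, 0.0], [0.988, 0.155, 0.0], [-0.0, 0.0, 1.0]]
6.661338147750939e-16 [[0.124, -0.992, -0.0], [0.992, 0.124, 0.0], [-0.0, -0.0, 1.0]]
3.3306690738754696e-16 [[0.17, -0.985, 0.0], [0.985, 0.17, 0.0], [-0.0, 0.0, 1.0]]
[ 2.725e-01  6.200e-03  1.110e-01  5.864e-01  1.146e-01  3.851e-01
  2.942e-01 -4.000e-04] [-0.1 -0.1 -0.2 -0.1 -0.2 -0.2  0.2  0.1  0.2  0.1  0.1  0.2]
```

```bash
cat >> fk.py <<'E'
P=np.array([.2725,.0062,.111,.5864,.1146,.3851,.2942,-.0004])
LO=np.array([-176.69,-43.24,12.49,-82,0,-163.58]);HI=np.array([176.69,126.21,139.97,262,151.66,163.58])
def ik(pos,Rm,q0):
    def f(q):
        p,r=fk(q,P); return np.concatenate([(p-pos)*1000,R.from_matrix(r@Rm.T).as_rotvec(degrees=True)*3])
    q0=np.clip(q0,LO+.5,HI-.5); s=least_squares(f,q0,bounds=(LO,HI),x_scale=30,max_nfev=60); return s.x,np.abs(s.fun).max()
def unit(v): return np.array(v)/np.linalg.norm(v)
U=np.array([0,0,1.])
def frame(z,y): return np.column_stack([np.cross(y,z),y,z])
def hd(deg): return np.array([np.cos(np.radians(deg)),np.sin(np.radians(deg)),0])
def lying(c,az,a,sg,gz=.027,s=0.0):  # tcp pose grasping a lying tin
    a=np.radians(a);l=hd(az);z=-np.cos(a)*U-np.sin(a)*l;y=sg*np.cross(U,l)
    g=np.array([c[0],c[1],gz])+s*l
    return g+.008*z,frame(z,y),g
def standing(c,gaz,a,sg,off=.006,s=0.0,zc=.0775): # upright, tin's former down-face points along gaz
    a=np.radians(a);g=hd(gaz);z=np.cos(a)*g-np.sin(a)*U;y=sg*np.cross(-g,U)
    gp=np.array([c[0],c[1],zc])-off*g+s*U
    return gp+.008*z,frame(z,y),gp
E
python3 - <<'E'
from fk import *
rk=np.array([.603,.242]);ry=-9.2
def rp(x,y): return rk+x*hd(ry)[:2]+y*hd(ry+90)[:2]
q0=[57,30,82,0,67,-10]
for nm,c,az,y in [('L',(.4345,.288),-37,0),('R',(.4375,-.293),48,-.088)]:
  for a in (0,15,30,45):
   for sg in (1,-1):
    p,r,_=lying(c,az,a,sg); best=[]
    sols=[]
    for s in ([10,40,90,0,70,0],[10,40,90,60,70,60],[10,40,90,-60,70,-60],[10,40,90,150,70,90],[-40,40,90,0,70,90],[40,40,90,0,70,-90]):
        q,e=ik(p,r,s)
        if e<1 and not any(np.abs(q-t).max()<3 for t in sols): sols.append(q)
    for g in (0,90,-90):
      p2,r2,_=standing(rp(.015,y),ry+g,a,sg)
      for q in sols:
        # path: lift .2, interp, final
        pl=p+[0,0,.18]; ph=p2+[0,0,.12]; way=[(pl,r)]
        rv=R.from_matrix(r2@r.T).as_rotvec()
        for k in np.linspace(0,1,9)[1:]: way.append((pl+(ph-pl)*k,R.from_rotvec(rv*k).as_matrix()@r))
        way.append((p2,r2)); qq=q;em=0;J=0
        for pp,rr in way:
            qn,e=ik(pp,rr,qq); em=max(em,e); J=max(J,np.abs(qn-qq).max()); qq=qn
        if em<2: print(nm,a,sg,'g',g,'qstart',np.round(q),'qend',np.round(qq),'err',round(em,1),'jump',round(J))
E
```

```text
L 0 1 g -90 qstart [ 21.  43. 106.  -0.  31. -32.] qend [ 31.  79.  44. -65. 123.  41.] err 0.0 jump 24
L 0 -1 g 90 qstart [ 21.  43. 106.  -0.  31. 148.] qend [-16.  69.  93.  83.  92. -72.] err 0.0 jump 77
L 15 1 g -90 qstart [ 15.  45. 101.  17.  44. -52.] qend [ 30.  72.  49. -54. 113.  44.] err 0.0 jump 22
L 15 -1 g 90 qstart [ 15.  45. 101.  17.  44. 128.] qend [-15.  62.  96.  79.  78. -67.] err 0.0 jump 40
L 30 1 g -90 qstart [  9.  49.  96.  25.  59. -61.] qend [ 29.  66.  55. -44. 102.  46.] err 0.0 jump 19
L 30 -1 g 90 qstart [  9.  49.  96.  25.  59. 119.] qend [-12.  54.  97.  72.  65. -58.] err 0.0 jump 27
L 45 1 g -90 qstart [  5.  55.  91.  30.  73. -67.] qend [ 26.  59.  62. -35.  89.  46.] err 0.0 jump 16
L 45 -1 g 90 qstart [  5.  55.  91.  30.  73. 113.] qend [ -8.  49.  96.  61.  54. -44.] err 0.0 jump 24
R 0 -1 g 90 qstart [-46.  43. 105.  -0.  32.  -4.] qend [-25.  69.  93.  75.  95. -73.] err 0.0 jump 24
R 15 -1 g 0 qstart [-38.  45. 103. -26.  37.  25.] qend [ 14.  66. 124. 203.  84. -86.] err 0.0 jump 75
R 15 -1 g 90 qstart [-38.  45. 103. -26.  37.  25.] qend [-24.  62.  96.  71.  82. -68.] err 0.0 jump 22
R 30 1 g -90 qstart [ -31.   48.   99.  -42.   47. -136.] qend [ 24.  62.  67. -47.  93.  49.] err 0.0 jump 30
R 30 -1 g 0 qstart [-31.  48.  99. -42.  47.  44.] qend [ 13.  55. 123. 202.  58. -91.] err 0.0 jump 168
R 30 -1 g 90 qstart [-31.  48.  99. -42.  47.  44.] qend [-21.  54.  98.  65.  69. -61.] err 0.0 jump 17
R 45 1 g -90 qstart [ -25.   54.   95.  -51.   60. -125.] qend [ 21.  55.  73. -38.  81.  46.] err 0.0 jump 24
R 45 -1 g 90 qstart [-25.  54.  95. -51.  60.  55.] qend [-16.  48.  98.  56.  57. -49.] err 0.0 jump 17
```

```bash
cat > meas.py <<'E'
from h import *
def getdepth(c,n=6):
    ds=[viewer.capture(c)[1] for _ in range(n)]; ds=np.array(ds); ds[ds==0]=np.nan
    with np.errstate(all='ignore'): return np.nan_to_num(np.nanmedian(ds,0))
def box(W,x,y,z):
    return W[(W[...,0]>x[0])&(W[...,0]<x[1])&(W[...,1]>y[0])&(W[...,1]<y[1])&(W[...,2]>z[0])&(W[...,2]<z[1])]
E
python3 - <<'E'
from meas import *
for c in ['top','side']:
    W=cloud(c,getdepth(c)); np.save(f'pics/{c}W.npy',W)
    for n,x,y in [('L',(.37,.5),(.22,.35)),('R',(.37,.5),(-.36,-.23))]:
        T=box(W,x,y,(.036,.05)); print(c,n,len(T),T.mean(0).round(4),*rect(T))
        w,v=np.linalg.eigh(np.cov(T[:,:2].T)); print('   pca',np.degrees(np.arctan2(v[1,1],v[0,1])).round(1))
    T=box(W,(.55,.7),(.1,.3),(.038,.05)); print(c,'fence',len(T),T.mean(0).round(4),'ang',np.degrees(np.arctan(np.polyfit(T[:,1],T[:,0],1)[0])).round(2))
    B=box(W,(.5,.66),(.1,.37),(.026,.036)); print('z board',np.median(B[:,2]).round(4))
    ys=np.arange(.13,.34,.01); f=[(y,np.percentile(B[(abs(B[:,1]-y)<.005)][:,0],2)) for y in ys if (abs(B[:,1]-y)<.005).sum()>5]
    f=np.array(f); k=np.polyfit(f[:,0],f[:,1],1); print('front',k.round(4),np.degrees(np.arctan(k[0])).round(2),'rect',*rect(B))
    T=box(W,(.58,.68),(.28,.37),(.12,.135)); print('tin_c top',T.mean(0).round(4),*rect(T))
    T=box(W,(.5,.71),(-.36,-.1),(.016,.026)); print('tray',*rect(T))
    T=box(W,(.69,.95),(-.0,.4),(.06,.3)); print('boxes x min',np.percentile(T[:,0],1).round(3),'z',np.percentile(T[:,2],98).round(3))
E
```

```text
top L 546 [0.4349 0.2889 0.0428] [435.5 289.2] [42.1 94.8] 54.3
   pca 144.8
top R 569 [ 0.4382 -0.2925  0.0428] [ 438.9 -292.7] [94.5 42.2] 47.9
   pca 47.6
top fence 121 [0.631  0.2071 0.0446] ang 9.27
z board 0.0312
front [0.161  0.5206] 9.15 rect [596.7 242.5] [250.1  76.2] 80.7
tin_c top [0.6265 0.3285 0.1258] [626.9 329.2] [37.4 37.9] 80.4
tray [ 616.4 -213.4] [244.3 152.2] 82.9
boxes x min 0.77 z 0.104
side L 284 [0.4342 0.2838 0.0421] [434.8 288.6] [43.1 94.7] 54.8
   pca 145.3
side R 1058 [ 0.436  -0.2984  0.0425] [ 438.  -293.5] [94.7 42.2] 48.0
   pca 48.1
side fence 59 [0.627  0.1886 0.045 ] ang 9.45
z board 0.0315
front [0.1667 0.5189] 9.46 rect [594.7 238.9] [246.7  78.9] 81.6
tin_c top [0.625  0.3219 0.1257] [626.2 325.6] [34.4 36. ] 80.4
tray [ 618.8 -227.4] [182.4 253.5] 0.0
boxes x min 0.769 z 0.104
```

```bash
cat >> fk.py <<'E'
def go(pose,n=None):
    from rig import bot
    s=bot.read_state(); p=np.array(s['position']);M=np.array(s['tcp_rot'])
    d=M.T@(np.array(pose[0])-p); rv=R.from_matrix(M.T@pose[1]).as_rotvec(degrees=True)
    print('shift',np.round(d,4),'turn',np.round(rv,1),'|d|',np.linalg.norm(d).round(3),'|t|',np.linalg.norm(rv).round(1),'q',np.round(s['joint_positions'],1),'t',s['time_s'])
RK=np.array([.599,.242]);RY=-9.3
def rp(x,y): return RK+x*hd(RY)[:2]+y*hd(RY+90)[:2]
LT=((.435,.289),-35.2);RT=((.4385,-.293),47.9)
E
python3 - <<'E'
from fk import *
p,r,_=lying(*RT,20,-1,gz=.030)
go(([.42,.15,.30],r)); go((p+[0,0,.13],r))
print(p)
E
```

```text
shift [-0.4393 -0.1155 -0.2376] turn [-32.7  -4.6 102.9] |d| 0.513 |t| 108.1 q [57.2 27.4 97.2 25.9 93.  -9.8] t 4.45
shift [-0.7715 -0.383  -0.0423] turn [-32.7  -4.6 102.9] |d| 0.862 |t| 108.1 q [57.2 27.4 97.2 25.9 93.  -9.8] t 4.45
[ 0.4366656  -0.29503017  0.02248246]
```

```bash
python3 -m jog '[[0.7,-0.045,-0.012,-0.024,-3,0,10],[0.7,-0.088,-0.023,-0.048,-6,-1,20],[0.7,-0.132,-0.035,-0.072,-9,-1,30],[0.7,-0.176,-0.046,-0.095,-12,-2,40],[0.7,-0.22,-0.058,-0.12,-16,-2,50],[0.7,-0.264,-0.07,-0.143,-19,-3,60],[0.7,-0.308,-0.081,-0.166,-22,-3,70],[0.7,-0.352,-0.092,-0.19,-25,-4,80],[0.7,-0.396,-0.104,-0.214,-28,-4,90],[0.7,-0.44,-0.116,-0.238,-32,-5,100],[0.7,-0.48,-0.15,-0.215,-33,-5,103],[0.7,-0.53,-0.19,-0.185,-33,-5,103],[0.7,-0.58,-0.23,-0.158,-33,-5,103],[0.7,-0.62,-0.265,-0.13,-33,-5,103],[0.7,-0.67,-0.3,-0.1,-33,-5,103],[0.7,-0.72,-0.34,-0.075,-33,-5,103],[0.7,-0.7715,-0.383,-0.042,-33,-5,103],[0.7,-0.7715,-0.383,-0.042,-33,-5,103],[0.7,-0.7715,-0.383,-0.042,-33,-5,103]]'; sh rec.sh; python3 - <<'E'
from fk import *
p,r,_=lying(*RT,20,-1,gz=.030)
go((p+[0,0,.13],r))
q,pp,rr=D[-1]; print((fk(q,P)[0]-pp)*1000)
E
```

```text
time_s: 6.82
position: [0.4358, -0.2974, 0.1512]
tcp_rot: [[0.634, 0.74, -0.226], [0.694, -0.673, -0.257], [-0.342, 0.006, -0.94]]
force: [0.4, 0.7, 0.3]
opening: 0.702
grasp_force: 0.0
shift [ 0.0018 -0.001  -0.002 ] turn [ 0.3  0.  -0.3] |d| 0.003 |t| 0.4 q [-35.5  32.5  98.3 -24.9  54.   22.5] t 6.825
[ 0.44447515 -0.08565448  1.0811662 ]
```

```bash
python3 -m jog '[[0.7,0.017,-0.001,0.045,0,0,0],[0.7,0.032,-0.0015,0.085,0,0,0],[0.7,0.042,-0.0018,0.108,0,0,0],[0.7,0.0463,-0.0018,0.12,0,0,0],[0.7,0.0463,-0.0018,0.12,0,0,0],[0.7,0.0463,-0.0018,0.12,0,0,0]]'; python3 - <<'E'
from fk import *
p,r,_=lying(*RT,20,-1,gz=.030)
go((p,r))
E
```

```text
time_s: 7.58
position: [0.4381, -0.2929, 0.0247]
tcp_rot: [[0.631, 0.743, -0.223], [0.696, -0.669, -0.26], [-0.342, 0.009, -0.94]]
force: [-0.5, 0.0, 0.4]
opening: 0.702
grasp_force: 0.0
shift [-0.0016  0.0004  0.003 ] turn [ 0.5  0.  -0.1] |d| 0.003 |t| 0.5 q [-34.9  44.9 101.5 -31.9  40.2  32.9] t 7.575
```

```bash
python3 -m jog '[[0.3,0,0,0.002,0,0,0],[0.3,0,0,0.002,0,0,0],[0.3,0,0,0.002,0,0,0],[0.3,0,0,0.002,0,0,0],[0.3,0,0,0.002,0,0,0],[0.3,0,0,0.002,0,0,0]]'; python3 - <<'E'
from fk import *
from rig import bot
s=bot.read_state();print(s['position'],s['force'],s['opening'],s['grasp_force'])
E
```

```text
time_s: 8.32
position: [0.4372, -0.2936, 0.0222]
tcp_rot: [[0.631, 0.743, -0.224], [0.696, -0.67, -0.26], [-0.342, 0.008, -0.94]]
force: [-0.0, -0.2, 5.3]
opening: 0.483
grasp_force: 30.0
[ 0.43724583 -0.29357803  0.02223696] [-0.04537186 -0.24076617  5.28148839] 0.48260492878290834 29.965161380496284
```

```bash
cat >> fk.py <<'E'
def grasped(c,zc,az):  # tin (lying) in tool frame, from the measured tcp
    from rig import bot
    s=bot.read_state(); p=np.array(s['position']);M=np.array(s['tcp_rot'])
    y=M[:,1]*[1,1,0]; l=np.cross(y/np.linalg.norm(y),U); l*=np.sign(l@hd(az))
    Rt=np.column_stack([l,np.cross(U,l),U])
    d=np.array([c[0],c[1],zc])-p; return M.T@Rt, M.T@(l*(l@d)+U*d[2])+0
def place(G,c,gaz,zc): # tcp pose for tin upright, its former down face towards gaz
    g=hd(gaz); Rt=np.column_stack([U,np.cross(-g,U),-g]); M=Rt@G[0].T
    return np.array([c[0],c[1],zc])-M@G[1],M
E
python3 - <<'E'
from fk import *
import pickle
G=grasped((.4385,-.293),.021,47.9); pickle.dump(G,open('G.pkl','wb')); print(G[1])
for z in (.20,.080): 
    T=place(G,rp(.007,0),RY+90,z); go(T); print(T[0],T[1].round(2).tolist())
from rig import bot
s=bot.read_state(); q=s['joint_positions'];p=s['position']+np.array([0,0,.15]);M=s['tcp_rot']
T=place(G,rp(.007,0),RY+90,.2); rv=R.from_matrix(M.T@T[1]).as_rotvec()
for k in np.linspace(0,1,17):
    q,e=ik(p+(T[0]-p)*k,M@R.from_rotvec(rv*k).as_matrix(),q); print(np.round(q),round(e,1))
E
```

```text
[ 1.61589770e-03 -1.01982705e-05  7.27582636e-04]
shift [ 0.417  -0.2304 -0.3419] turn [ 15.6  87.5 -32.2] |d| 0.586 |t| 94.6 q [-35.   45.1 101.5 -32.1  40.   33.1] t 8.325
[0.60570809 0.23964807 0.19873093] [[0.06, 0.99, 0.16], [0.34, -0.17, 0.93], [0.94, 0.0, -0.34]]
shift [ 0.4581 -0.2314 -0.2291] turn [ 15.6  87.5 -32.2] |d| 0.562 |t| 94.6 q [-35.   45.1 101.5 -32.1  40.   33.1] t 8.325
[0.60570809 0.23964807 0.07873093] [[0.06, 0.99, 0.16], [0.34, -0.17, 0.93], [0.94, 0.0, -0.34]]
[-35.  31.  98. -24.  56.  21.] 0.0
[-34.  29.  98. -17.  56.  16.] 0.0
[-34.  28.  99. -11.  57.  11.] 0.0
[-33.  28.  99.  -4.  57.   6.] 0.0
[-33.  27. 100.   3.  58.   1.] 0.0
[-32.  27. 100.   9.  58.  -4.] 0.0
[-31.  27. 101.  16.  59.  -9.] 0.0
[-30.  28. 101.  22.  60. -14.] 0.0
[-29.  29. 102.  28.  61. -19.] 0.0
[-28.  30. 102.  35.  62. -23.] 0.0
[-27.  31. 103.  41.  63. -28.] 0.0
[-26.  33. 103.  47.  64. -33.] 0.0
[-24.  35. 103.  53.  66. -38.] 0.0
[-22.  37. 103.  59.  68. -42.] 0.0
[-20.  40. 102.  64.  71. -47.] 0.0
[-17.  43. 101.  69.  73. -51.] 0.0
[-15.  46. 100.  74.  76. -55.] 0.0
```

```bash
python3 -m jog '[[0.3,-0.017,0,-0.047,0,0,0],[0.3,-0.034,0.001,-0.094,0,0,0],[0.3,-0.051,0.001,-0.141,0,0,0],[0.3,-0.018,-0.016,-0.155,1.1,6.2,-2.3],[0.3,0.016,-0.032,-0.17,2.2,12.5,-4.6],[0.3,0.049,-0.049,-0.184,3.3,18.8,-6.9],[0.3,0.083,-0.065,-0.198,4.5,25,-9.2],[0.3,0.116,-0.082,-0.213,5.6,31.3,-11.5],[0.3,0.149,-0.098,-0.227,6.7,37.5,-13.8],[0.3,0.183,-0.115,-0.242,7.8,43.8,-16.1],[0.3,0.216,-0.131,-0.256,8.9,50,-18.4],[0.3,0.25,-0.148,-0.27,10,56.3,-20.7],[0.3,0.283,-0.164,-0.285,11.1,62.5,-23],[0.3,0.317,-0.181,-0.299,12.3,68.8,-25.3],[0.3,0.35,-0.197,-0.313,13.4,75,-27.6],[0.3,0.384,-0.214,-0.328,14.5,81.3,-29.9],[0.3,0.417,-0.2304,-0.342,15.6,87.5,-32.2],[0.3,0.417,-0.2304,-0.342,15.6,87.5,-32.2],[0.3,0.417,-0.2304,-0.342,15.6,87.5,-32.2],[0.3,0.417,-0.2304,-0.342,15.6,87.5,-32.2]]'; sh rec.sh; python3 - <<'E'
from fk import *
import pickle
G=pickle.load(open('G.pkl','rb'))
for z in (.20,.080,.0775): 
    T=place(G,rp(.007,0),RY+90,z); go(T)
q,pp,rr=D[-1]; print((fk(q,P)[0]-pp)*1000)
from meas import *
p,d=viewer.capture('side'); p2,d2=viewer.capture('top'); W=cloud('side',d);W2=cloud('top',d2)
for w in (W,W2):
    T=box(w,(.56,.66),(.19,.29),(.237,.26)); print(len(T),T.mean(0),*rect(T))
cv2.imwrite('pics/c2.png',np.clip(cv2.resize(np.hstack([p[60:260,150:350],p2[60:260,60:260]]),(800,400),interpolation=cv2.INTER_CUBIC)*1.6,0,255).astype(np.uint8))
E
```

```text
time_s: 10.82
position: [0.6059, 0.2389, 0.1991]
tcp_rot: [[0.059, 0.985, 0.16], [0.338, -0.171, 0.926], [0.939, -0.001, -0.343]]
force: [0.8, -0.3, -1.6]
opening: 0.479
grasp_force: 30.0
shift [-0.0001 -0.0003  0.0008] turn [ 0.1  0.  -0.1] |d| 0.001 |t| 0.1 q [-14.9  45.4  99.8  74.3  76.4 -54.2] t 10.825
shift [-0.1128 -0.0002  0.042 ] turn [ 0.1  0.  -0.1] |d| 0.12 |t| 0.1 q [-14.9  45.4  99.8  74.3  76.4 -54.2] t 10.825
shift [-0.1152 -0.0002  0.0428] turn [ 0.1  0.  -0.1] |d| 0.123 |t| 0.1 q [-14.9  45.4  99.8  74.3  76.4 -54.2] t 10.825
[ 1.02458023 -0.61946995  2.09770383]
85 [0.60121913 0.23579173 0.24827498] [603.8 236.9] [37.2 37.2] 80.9
350 [0.60314065 0.23620899 0.24870395] [597.  222.2] [83.5 45.7] 64.0
```

View pics/c2.png

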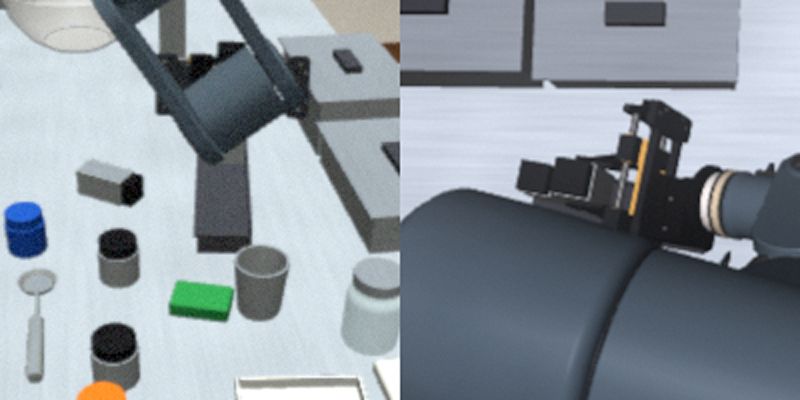

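The tin hangs upright, lid up, at crop (570,178), beside tin_c at (535,178), and clear of it. Lowering now.

```bash
python3 -m jog '[[0.3,-0.03,0,0.011,0,0,0],[0.3,-0.06,0,0.022,0,0,0],[0.3,-0.085,0,0.032,0,0,0],[0.3,-0.1,0,0.037,0,0,0],[0.3,-0.109,0,0.0405,0,0,0],[0.3,-0.1125,0,0.0418,0,0,0],[0.3,-0.1125,0,0.0418,0,0,0],[0.3,-0.1125,0,0.0418,0,0,0]]'; python3 - <<'E'
from fk import *
import pickle
G=pickle.load(open('G.pkl','rb'))
for z in (.080,.0775): 
    T=place(G,rp(.007,0),RY+90,z); go(T)
from rig import bot
print(bot.read_state()['force'])
E
```

```text
time_s: 11.92
position: [0.6059, 0.2406, 0.0795]
tcp_rot: [[0.058, 0.986, 0.159], [0.337, -0.17, 0.926], [0.94, -0.0, -0.342]]
force: [0.6, 0.2, -1.2]
opening: 0.479
grasp_force: 30.0
shift [-0.001  -0.     -0.0007] turn [-0. -0. -0.] |d| 0.001 |t| 0.0 q [-14.7  58.1  98.7  77.4  73.6 -65.8] t 11.925
shift [-0.0034 -0.      0.0002] turn [-0. -0. -0.] |d| 0.003 |t| 0.0 q [-14.7  58.1  98.7  77.4  73.6 -65.8] t 11.925
[ 0.61595971  0.15608625 -1.24443022]
```

```bash
for i in 1 2; do python3 -m jog '[[0.3,-0.0008,0,0.0003,0,0,0],[0.3,-0.0012,0,0.0004,0,0,0],[0.3,-0.0012,0,0.0004,0,0,0]]' | egrep 'pos|force'; done
```

```text
position: [0.6057, 0.2406, 0.0775]
force: [-0.1, -0.6, -1.6]
grasp_force: 30.0
position: [0.6057, 0.2405, 0.0764]
force: [-0.7, -0.1, -0.3]
grasp_force: 30.0
```

```bash
python3 -m jog '[[0.3,0,0.002,0,0,0,0],[0.3,0,0.004,0,0,0,0],[0.3,0,0.005,0,0,0,0],[0.3,0,0.005,0,0,0,0],[0.3,0,0.005,0,0,0,0]]' | egrep 'pos|force'; for i in 1 2 3; do python3 -m jog '[[0.3,0,0.0005,0,0,0,0],[0.3,0,0.001,0,0,0,0],[0.3,0,0.001,0,0,0,0]]' | egrep 'pos|force: \['; done
```

```text
position: [0.6107, 0.2397, 0.0763]
force: [-0.2, 0.4, 0.4]
grasp_force: 30.0
position: [0.6113, 0.2396, 0.0763]
force: [-1.8, -0.3, 1.2]
position: [0.6125, 0.2394, 0.0763]
force: [-2.4, -0.6, 2.7]
position: [0.6135, 0.2392, 0.0763]
force: [-1.8, 1.1, 1.8]
```

```bash
for i in 1 2; do python3 -m jog '[[0.3,0,0.0005,0,0,0,0],[0.3,0,0.001,0,0,0,0],[0.3,0,0.001,0,0,0,0]]' | egrep 'pos|force: \['; done
```

```text
position: [0.6139, 0.2392, 0.0763]
force: [-4.3, -1.5, 3.2]
position: [0.6139, 0.2392, 0.0764]
force: [-7.3, -1.4, 4.5]
```

```bash
python3 -m jog '[[0.52,0,0,0,0,0,0],[0.55,0,0,0,0,0,0],[0.6,0,0,0,0,0,0],[0.62,0,0,0,0,0,0],[0.62,0,0,0,0,0,0]]'| egrep 'pos|force: \[|open'; python3 - <<'E'
from meas import *
for c in ('top','side'):
    W=cloud(c,getdepth(c,2)); T=box(W,(.56,.67),(.19,.28),(.119,.132)); print(len(T),T.mean(0),*rect(T)) if len(T)>5 else 0
    T=box(W,(.58,.68),(.29,.37),(.119,.132)); print('c',len(T),T.mean(0),*rect(T)) if len(T)>5 else 0
E
```

```text
position: [0.6161, 0.2385, 0.076]
force: [0.1, -0.2, -0.5]
opening: 0.614
c 46 [0.62819293 0.3443112  0.12593043] [629.3 344.7] [10.  37.8] 86.7
119 [0.61102141 0.23429658 0.12548179] [610.5 229.9] [57.8 36.8] 80.4
c 25 [0.62147042 0.3128074  0.12349051] [619.8 312.7] [26.1  9.1] 10.8meas.py:4: RuntimeWarning: All-NaN slice encountered
  with np.errstate(all='ignore'): return np.nan_to_num(np.nanmedian(ds,0))
```

```bash
python3 -m jog '[[0.62,0,-0.002,-0.015,0,0,0],[0.62,0,-0.002,-0.035,0,0,0],[0.62,0,-0.002,-0.065,0,0,0],[0.62,0.04,-0.002,-0.1,0,0,0],[0.62,0.09,-0.002,-0.11,0,0,0],[0.62,0.13,-0.002,-0.11,0,0,0],[0.62,0.13,-0.002,-0.11,0,0,0]]'| egrep 'pos|force: \[|time'; python3 - <<'E'
from fk import *
p,r,_=lying(*LT,45,-1,gz=.030)
go((p+[0,0,.13],r)); print(p)
from rig import bot
s=bot.read_state(); q=s['joint_positions'];p0=s['position'];M=s['tcp_rot']
rv=R.from_matrix(M.T@r).as_rotvec()
for k in np.linspace(0,1,17):
    q,e=ik(p0+(p+[0,0,.13]-p0)*k,M@R.from_rotvec(rv*k).as_matrix(),q); print(np.round(q),round(e,1),np.round(p0+(p+[0,0,.13]-p0)*k,2))
E
```

```text
time_s: 16.88
position: [0.6042, 0.1802, 0.2393]
force: [-0.2, -0.1, 0.0]
shift [-0.0511 -0.1908  0.1048] turn [-27.8 -69.2 126.5] |d| 0.224 |t| 146.8 q [-20.8  41.6  98.6  68.9  81.4 -50.8] t 16.875
[0.43037753 0.29226079 0.02434315]
[-21.  42.  99.  69.  81. -51.] 0.0 [0.6  0.18 0.24]
[-20.  39. 101.  68.  76. -43.] 0.0 [0.59 0.19 0.23]
[-18.  37. 103.  67.  72. -33.] 0.0 [0.58 0.19 0.23]
[-16.  35. 104.  64.  67. -23.] 0.0 [0.57 0.2  0.22]
[-14.  33. 105.  61.  64. -11.] 0.0 [0.56 0.21 0.22]
[-12.  32. 105.  57.  61.   1.] 0.0 [0.55 0.22 0.21]
[-10.  31. 104.  52.  59.  14.] 0.0 [0.54 0.22 0.21]
[ -7.  30. 103.  47.  59.  27.] 0.0 [0.53 0.23 0.2 ]
[ -5.  30. 102.  42.  60.  41.] 0.0 [0.52 0.24 0.2 ]
[ -3.  31. 100.  37.  62.  53.] 0.0 [0.51 0.24 0.19]
[-1. 32. 98. 34. 64. 65.] 0.0 [0.5  0.25 0.19]
[ 1. 33. 96. 31. 68. 76.] 0.0 [0.48 0.26 0.18]
[ 2. 34. 95. 29. 71. 86.] 0.0 [0.47 0.26 0.18]
[ 4. 36. 93. 27. 75. 95.] 0.0 [0.46 0.27 0.17]
[  5.  38.  91.  27.  79. 104.] 0.0 [0.45 0.28 0.16]
[  5.  40.  90.  27.  83. 112.] 0.0 [0.44 0.29 0.16]
[  6.  43.  89.  28.  86. 119.] 0.0 [0.43 0.29 0.15]
```

```bash
python3 - <<'E'
from fk import *
from rig import bot
p,r,_=lying(*LT,45,-1,gz=.030)
s=bot.read_state();p0=s['position'];M=s['tcp_rot'];rv=R.from_matrix(M.T@r).as_rotvec(); p1=p+[0,0,.13]
C=np.array([[a,b,c] for a in(-.0375,.0375) for b in(-.095,.095) for c in(-.059,-.16)]+[[0,.05,.011],[0,-.05,.011]])
for k in np.linspace(0,1,9):
    X=p0+(p1-p0)*k+C@(M@R.from_rotvec(rv*k).as_matrix()).T; i=X[:,2].argmin(); print(X[i].round(3))
T=p1+[0,0,.05]; go((T,r))
print('down in new tool',r.T@[0,0,-.18])
E
```

```text
[0.499 0.129 0.224]
[0.646 0.097 0.205]
[0.601 0.192 0.191]
[0.569 0.197 0.174]
[0.533 0.204 0.16 ]
[0.497 0.213 0.151]
[0.461 0.224 0.146]
[0.426 0.239 0.145]
[0.453 0.338 0.147]
shift [-0.0041 -0.1906  0.0876] turn [-27.8 -69.2 126.5] |d| 0.21 |t| 146.8 q [-20.8  41.6  98.6  68.9  81.4 -50.8] t 16.875
down in new tool [0.12727922 0.         0.12727922]
```

```bash
python3 -m jog '[[0.7,-0.003,-0.013,0.007,-1.9,-4.6,8.4],[0.7,-0.007,-0.025,0.014,-3.7,-9.2,16.9],[0.7,-0.01,-0.038,0.021,-5.6,-13.8,25.3],[0.7,-0.014,-0.051,0.028,-7.4,-18.5,33.7],[0.7,-0.017,-0.064,0.035,-9.3,-23.1,42.2],[0.7,-0.02,-0.076,0.042,-11.1,-27.7,50.6],[0.7,-0.024,-0.089,0.049,-13,-32.3,59],[0.7,-0.027,-0.102,0.056,-14.8,-36.9,67.5],[0.7,-0.031,-0.114,0.063,-16.7,-41.5,75.9],[0.7,-0.034,-0.127,0.07,-18.5,-46.1,84.3],[0.7,-0.037,-0.14,0.077,-20.4,-50.7,92.8],[0.7,-0.041,-0.153,0.084,-22.2,-55.4,101.2],[0.7,-0.044,-0.165,0.091,-24.1,-60,109.6],[0.7,-0.048,-0.178,0.098,-25.9,-64.6,118],[0.7,-0.051,-0.191,0.105,-27.8,-69.2,126.5],[0.7,-0.051,-0.191,0.105,-27.8,-69.2,126.5],[0.7,-0.051,-0.191,0.105,-27.8,-69.2,126.5]]'| egrep 'pos|force: \[|time'; python3 - <<'E'
from fk import *
p,r,_=lying(*LT,45,-1,gz=.030)
go((p+[0,0,.13],r));go((p,r))
from meas import *
p,d=viewer.capture('top'); W=cloud('top',d)
for y in ((.19,.28),(.29,.37)):
  T=box(W,(.56,.68),y,(.119,.132)); print(len(T),T.mean(0) if len(T) else 0,*(rect(T) if len(T)>5 else []))
cv2.imwrite('pics/c3.png',np.clip(cv2.resize(p[80:280,60:327],(800,600),interpolation=cv2.INTER_CUBIC)*1.6,0,255).astype(np.uint8))
E
```

```text
time_s: 19.0
position: [0.4294, 0.2927, 0.1521]
force: [-0.6, 0.8, 0.8]
shift [-0.0008 -0.0002 -0.0024] turn [ 0.1  0.3 -0. ] |d| 0.003 |t| 0.3 q [  5.8  42.8  89.1  27.8  86.  119.3] t 19.0
shift [ 0.0916 -0.0003  0.0891] turn [ 0.1  0.3 -0. ] |d| 0.128 |t| 0.3 q [  5.8  42.8  89.1  27.8  86.  119.3] t 19.0
0 0
26 [0.62728142 0.33435807 0.12488509] [626.9 329. ] [43.4 28.3] 66.2
```

View pics/c3.png

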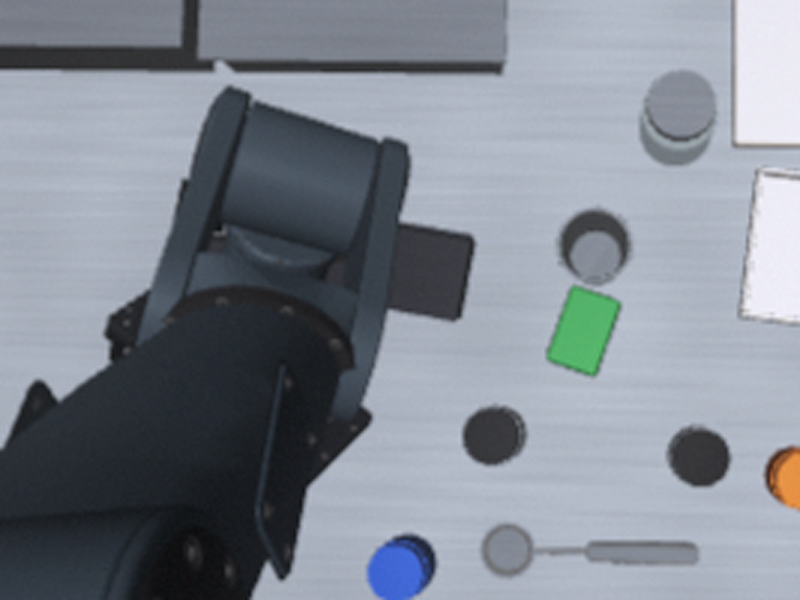

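The view is mostly arm, and the wrist overhangs the rack. A 30° grasp tilt will keep it clear of the tins on the rack, so I'll switch to that.

```bash
python3 - <<'E'
from fk import *
p,r,_=lying(*LT,30,-1,gz=.030)
go((p+[0,0,.10],r));go((p,r))
E
```

```text
shift [ 0.0228 -0.      0.0188] turn [ 0.1 15.3 -0. ] |d| 0.03 |t| 15.3 q [  5.8  42.8  89.1  27.8  86.  119.4] t 19.05
shift [ 0.0939 -0.0001  0.0891] turn [ 0.1 15.3 -0. ] |d| 0.129 |t| 15.3 q [  5.8  42.8  89.1  27.8  86.  119.4] t 19.05
```

```bash
python3 -m jog '[[0.7,0.012,0,0.01,0,7.6,0],[0.7,0.0228,0,0.0188,0,15.3,0],[0.7,0.047,0,0.043,0,15.3,0],[0.7,0.068,0,0.064,0,15.3,0],[0.7,0.085,0,0.08,0,15.3,0],[0.7,0.094,0,0.089,0,15.3,0],[0.7,0.094,0,0.089,0,15.3,0],[0.7,0.094,0,0.089,0,15.3,0]]'| egrep 'pos|force: \[|time'; python3 - <<'E'
from fk import *
p,r,_=lying(*LT,30,-1,gz=.030)
go((p,r))
E
```

```text
time_s: 20.05
position: [0.4319, 0.2918, 0.0238]
force: [0.5, -0.1, 0.7]
shift [0.0005 0.0004 0.0005] turn [ 0.1 -0.  -0. ] |d| 0.001 |t| 0.1 q [  9.7  48.6  95.3  23.9  60.5 118.5] t 20.05
```

```bash
python3 -m jog '[[0.3,0,0,0,0,0,0],[0.3,0,0,0,0,0,0],[0.3,0,0,0,0,0,0],[0.3,0,0,0,0,0,0],[0.3,0,0,0,0,0,0],[0.3,0,0,0,0,0,0]]'| egrep 'pos|force|open|time'; python3 - <<'E'
from fk import *
import pickle
G=grasped((.435,.289),.021,-35.2); pickle.dump(G,open('G.pkl','wb')); print(G[1])
from rig import bot
s=bot.read_state(); q=s['joint_positions'];p=s['position']+np.array([0,0,.17]);M=s['tcp_rot']
print('up.17',M.T@[0,0,.17])
T=place(G,rp(.007,-.088),RY+90,.2); rv=R.from_matrix(M.T@T[1]).as_rotvec(); go(T)
C=np.array([[a,b,c] for a in(-.0375,.0375) for b in(-.095,.095) for c in(-.059,-.16)]+[[0,.05,.011],[0,-.05,.011]])
Gc=np.array([[x,y,z] for x in(-.0475,.0475) for y in (-.021,.021) for z in (-.021,.021)])@G[0].T+G[1]
for k in np.linspace(0,1,11):
    rr=M@R.from_rotvec(rv*k).as_matrix(); pp=p+(T[0]-p)*k
    q,e=ik(pp,rr,q); X=pp+np.vstack([C,Gc])@rr.T;i=X[:,2].argmin(); print(np.round(q),round(e,1),pp.round(2),X[i].round(3))
E
```

```text
time_s: 20.8
position: [0.4315, 0.2918, 0.0233]
force: [0.6, -0.6, 4.1]
opening: 0.478
grasp_force: 30.0
[ 5.06273143e-03 -4.33904023e-06 -2.17226713e-04]
up.17 [-0.08511249  0.00031433 -0.14715898]
shift [ 0.0968  0.0227 -0.2548] turn [  32.1   55.2 -120. ] |d| 0.274 |t| 135.9 q [  9.7  48.7  95.4  23.9  60.5 118.5] t 20.8
[ 10.  33.  92.  21.  78. 126.] 0.0 [0.43 0.29 0.19] [0.462 0.245 0.17 ]
[  8.  31.  94.  21.  72. 113.] 0.0 [0.45 0.28 0.19] [0.404 0.28  0.163]
[ 6. 29. 97. 22. 66. 99.] 0.0 [0.46 0.26 0.19] [0.426 0.262 0.156]
[  4.  28. 100.  25.  60.  82.] 0.0 [0.48 0.25 0.19] [0.449 0.246 0.151]
[  0.  27. 103.  31.  55.  63.] 0.0 [0.5  0.24 0.19] [0.473 0.231 0.146]
[ -4.  27. 105.  39.  52.  42.] 0.0 [0.51 0.22 0.19] [0.498 0.218 0.143]
[ -8.  28. 107.  47.  52.  19.] 0.0 [0.53 0.21 0.19] [0.523 0.206 0.142]
[-12.  31. 107.  54.  55.  -2.] 0.0 [0.54 0.19 0.19] [0.548 0.196 0.142]
[-16.  34. 106.  59.  60. -21.] 0.0 [0.56 0.18 0.2 ] [0.572 0.187 0.144]
[-19.  37. 104.  61.  67. -37.] 0.0 [0.58 0.17 0.2 ] [0.595 0.179 0.147]
[-22.  41. 100.  61.  74. -50.] 0.0 [0.59 0.15 0.2 ] [0.609 0.13  0.152]
```

```bash
python3 -m jog '[[0.3,-0.033,0,-0.058,0,0,0],[0.3,-0.066,0,-0.115,0,0,0],[0.3,-0.1,0,-0.173,0,0,0],[0.3,-0.088,0.001,-0.179,2,3.4,-7.5],[0.3,-0.077,0.003,-0.185,4,6.9,-15],[0.3,-0.065,0.004,-0.192,6,10.3,-22.5],[0.3,-0.053,0.006,-0.198,8,13.8,-30],[0.3,-0.042,0.007,-0.204,10,17.2,-37.5],[0.3,-0.03,0.008,-0.21,12,20.7,-45],[0.3,-0.018,0.01,-0.216,14,24.1,-52.5],[0.3,-0.007,0.011,-0.222,16,27.6,-60],[0.3,0.005,0.013,-0.229,18,31,-67.5],[0.3,0.017,0.014,-0.235,20,34.5,-75],[0.3,0.028,0.016,-0.241,22,38,-82.5],[0.3,0.04,0.017,-0.247,24,41.4,-90],[0.3,0.052,0.018,-0.253,26,44.9,-97.5],[0.3,0.063,0.02,-0.26,28,48.3,-105],[0.3,0.075,0.021,-0.266,30,51.8,-112.5],[0.3,0.087,0.0227,-0.272,32.1,55.2,-120],[0.3,0.087,0.0227,-0.272,32.1,55.2,-120]]'| egrep 'pos|force: \[|time'; python3 -m jog '[[0.3,0,0,0,0,0,0],[0.3,0,0,0,0,0,0]]'| egrep 'pos|force: \[|time';  python3 - <<'E'
from fk import *
import pickle
G=pickle.load(open('G.pkl','rb'))
for z in (.22,.080,.0775): 
    T=place(G,rp(.007,-.088),RY+90,z); go(T)
from meas import *
for c in ('top','side'):
    p,d=viewer.capture(c); W=cloud(c,d)
    cv2.imwrite(f'pics/d{c}.png',p)
    for y in ((.19,.28),(.29,.37)):
      T=box(W,(.56,.68),y,(.119,.132)); print(c,len(T),T.mean(0) if len(T) else 0,*(rect(T) if len(T)>5 else []))
E
```

```text
time_s: 23.3
position: [0.592, 0.1502, 0.2127]
force: [-1.2, -0.6, -1.8]
time_s: 23.55
position: [0.5903, 0.1526, 0.2152]
force: [-0.4, 0.1, -1.6]
shift [-0.0001  0.0011 -0.0008] turn [-0.1  0.1 -0. ] |d| 0.001 |t| 0.1 q [-21.7  39.   99.1  60.8  75.5 -47.6] t 23.55
shift [-0.1212  0.0013  0.0695] turn [-0.1  0.1 -0. ] |d| 0.14 |t| 0.1 q [-21.7  39.   99.1  60.8  75.5 -47.6] t 23.55
shift [-0.1234  0.0013  0.0707] turn [-0.1  0.1 -0. ] |d| 0.142 |t| 0.1 q [-21.7  39.   99.1  60.8  75.5 -47.6] t 23.55
top 233 [0.6130881  0.23948141 0.1258417 ] [613.2 240.4] [38.4 38. ] 80.1
top 234 [0.62639871 0.32862182 0.12575811] [626.9 329.5] [38.9 38.1] 80.2
side 29 [0.61882457 0.22264011 0.12355773] [618.4 233.5] [34.4 22.5] 79.4
side 0 0
```

```bash
python3 -m jog '[[0.3,-0.035,0.001,0.02,0,0,0],[0.3,-0.07,0.001,0.04,0,0,0],[0.3,-0.095,0.001,0.055,0,0,0],[0.3,-0.11,0.001,0.063,0,0,0],[0.3,-0.118,0.001,0.068,0,0,0],[0.3,-0.121,0.001,0.0695,0,0,0],[0.3,-0.121,0.001,0.0695,0,0,0],[0.3,-0.121,0.001,0.0695,0,0,0]]'| egrep 'pos|force: \[|time'; python3 - <<'E'
from fk import *
import pickle
G=pickle.load(open('G.pkl','rb'))
for z in (.080,.0777): 
    T=place(G,rp(.007,-.088),RY+90,z); go(T)
E
```

```text
time_s: 24.65
position: [0.5926, 0.1509, 0.0762]
force: [0.8, 0.0, -2.0]
shift [-0.0003 -0.0014  0.0008] turn [0.  0.  0.1] |d| 0.002 |t| 0.1 q [-21.8  53.4  99.5  65.1  68.7 -61.6] t 24.65
shift [-0.0023 -0.0014  0.002 ] turn [0.  0.  0.1] |d| 0.003 |t| 0.1 q [-21.8  53.4  99.5  65.1  68.7 -61.6] t 24.65
```

```bash
python3 -m jog '[[0.3,-0.0007,0,0.0004,0,0,0],[0.3,-0.0013,0,0.0008,0,0,0],[0.3,-0.0013,0,0.0008,0,0,0]]' | egrep 'pos|force: \['; for i in 1 2; do python3 -m jog '[[0.3,-0.0003,0,0.0002,0,0,0],[0.3,-0.0006,0,0.0003,0,0,0],[0.3,-0.0006,0,0.0003,0,0,0]]' | egrep 'pos|force: \['; done
```

```text
position: [0.5922, 0.1511, 0.0739]
force: [0.1, 0.1, -1.5]
position: [0.5922, 0.151, 0.0731]
force: [0.1, -0.5, -2.7]
position: [0.5922, 0.151, 0.0727]
force: [0.5, -1.2, -0.6]
```

```bash
python3 -m jog '[[0.3,0,0.002,0,0,0,0],[0.3,0,0.004,0,0,0,0],[0.3,0,0.004,0,0,0,0]]' | egrep 'pos|force: \['; for i in 1 2 3 4; do python3 -m jog '[[0.3,0,0.0005,0,0,0,0],[0.3,0,0.001,0,0,0,0],[0.3,0,0.001,0,0,0,0]]' | egrep 'pos|force: \['; done
```

```text
position: [0.5965, 0.1503, 0.0727]
force: [-0.2, -0.0, -0.5]
position: [0.5969, 0.1503, 0.0727]
force: [-2.0, -0.3, 0.6]
position: [0.598, 0.1501, 0.0727]
force: [-1.4, -0.1, 2.4]
position: [0.5991, 0.1499, 0.0727]
force: [-2.0, -0.1, 2.5]
position: [0.5992, 0.15, 0.0727]
force: [-5.1, -1.1, 4.4]
```

```bash
python3 -m jog '[[0.3,0,0.0005,0,0,0,0],[0.3,0,0.001,0,0,0,0],[0.3,0,0.001,0,0,0,0]]' | egrep 'pos|force: \['; python3 -m jog '[[0.52,0,0,0,0,0,0],[0.55,0,0,0,0,0,0],[0.6,0,0,0,0,0,0],[0.62,0,0,0,0,0,0],[0.62,0,0,0,0,0,0]]'| egrep 'pos|force: \[|open'; python3 -m jog '[[0.62,0,-0.002,-0.015,0,0,0],[0.62,0,-0.002,-0.035,0,0,0],[0.62,0,-0.002,-0.065,0,0,0],[0.62,0.03,-0.002,-0.1,0,0,0],[0.62,0.08,-0.002,-0.12,0,0,0],[0.62,0.12,-0.002,-0.13,0,0,0],[0.62,0.12,-0.002,-0.13,0,0,0]]'| egrep 'pos|force: \[|time'
python3 - <<'E'
from fk import *
p=np.array([.4345,.0862,.032]); 
for az in (0,90,180,-90): go((p+[0,0,.15],frame(-U,hd(az))))
from meas import *
for c in ('top','side'):
    W=cloud(c,getdepth(c,3))
    for y in ((.11,.19),(.19,.28),(.29,.37)):
      T=box(W,(.56,.68),y,(.119,.132)); print(c,len(T),T.mean(0) if len(T) else 0,*(rect(T) if len(T)>5 else []))
E
```

```text
position: [0.5992, 0.1499, 0.0727]
force: [-7.4, -2.6, 4.5]
position: [0.6018, 0.1491, 0.0723]
force: [0.5, -0.4, -1.3]
opening: 0.618
time_s: 29.52
position: [0.5914, 0.0971, 0.2452]
force: [-0.8, -0.2, -0.2]
shift [-0.0719 -0.1534 -0.0003] turn [  5.3 -59.6  -8.3] |d| 0.169 |t| 60.4 q [-26.9  36.8  96.5  56.7  80.9 -45.8] t 29.525
shift [-0.0719 -0.1534 -0.0003] turn [ 51.6 -43.2 -89.1] |d| 0.169 |t| 111.6 q [-26.9  36.8  96.5  56.7  80.9 -45.8] t 29.525
shift [-0.0719 -0.1534 -0.0003] turn [-85.6  -7.6 149. ] |d| 0.169 |t| 172.1 q [-26.9  36.8  96.5  56.7  80.9 -45.8] t 29.525
shift [-0.0719 -0.1534 -0.0003] turn [-41.5 -49.6  72.9] |d| 0.169 |t| 97.4 q [-26.9  36.8  96.5  56.7  80.9 -45.8] t 29.525
top 233 [0.59865864 0.15189759 0.1259155 ] [598.8 152.4] [37.9 37.8] 81.1
top 233 [0.61301719 0.23958806 0.12587933] [613.3 240.2] [37.6 38.1] 80.7
top 235 [0.62642597 0.32857157 0.12569987] [626.9 329.5] [38.8 37.9] 80.6
side 143 [0.59651955 0.14695421 0.12529553] [597.6 151.1] [39.4 37.5] 80.2
side 0 0
side 0 0meas.py:4: RuntimeWarning: All-NaN slice encountered
  with np.errstate(all='ignore'): return np.nan_to_num(np.nanmedian(ds,0))
```

All three tins stand in line, tops at z≈0.126 m with yaws within 0.5° of each other. Now the pots.

```bash
python3 -m jog '[[0.8,-0.01,-0.02,0,0.7,-8,-1],[0.8,-0.02,-0.04,0,1.4,-17,-2.3],[0.8,-0.03,-0.06,0,2.1,-25,-3.5],[0.8,-0.04,-0.085,0,2.9,-34,-4.7],[0.8,-0.05,-0.107,0,3.7,-43,-6],[0.8,-0.061,-0.13,0,4.5,-51,-7.1],[0.8,-0.072,-0.153,0,5.3,-59.6,-8.3],[0.8,-0.072,-0.153,0,5.3,-59.6,-8.3],[0.8,-0.072,-0.153,0,5.3,-59.6,-8.3]]'| egrep 'pos|force: \[|time'; python3 - <<'E'
from fk import *
go(([.435,.086,.022],frame(-U,hd(0))))
E
```

```text
time_s: 30.95
position: [0.4348, 0.0875, 0.179]
force: [0.8, -0.3, -0.1]
shift [-0.0023  0.0012  0.157 ] turn [-0.4 -0.3 -0. ] |d| 0.157 |t| 0.5 q [ -3.3  21.6 110.5   0.4  48.3  -3.6] t 30.95
```

```bash
python3 -m jog '[[0.8,-0.001,0,0.045,0,0,0],[0.8,-0.002,0,0.09,0,0,0],[0.8,-0.002,0,0.13,0,0,0],[0.8,-0.002,0,0.15,0,0,0],[0.8,-0.002,0,0.156,0,0,0],[0.8,-0.002,0,0.156,0,0,0],[0.5,-0.002,0,0.156,0,0,0],[0.5,-0.002,0,0.156,0,0,0],[0.5,-0.002,0,0.156,0,0,0],[0.5,-0.002,0,0.156,0,0,0],[0.5,-0.002,0,0.156,0,0,0]]'; python3 - <<'E'
from fk import *
r=frame(-U,hd(-6.5))
from rig import bot
s=bot.read_state(); z=s['position'][2]
go(([.6125,-.200,z+.12],r)); go(([.6125,-.200,z+.005],r))
E
```

```text
time_s: 32.33
position: [0.4337, 0.0861, 0.024]
tcp_rot: [[-0.0, 1.0, -0.004], [1.0, 0.0, 0.003], [0.003, -0.004, -1.0]]
force: [0.8, -0.5, 6.5]
opening: 0.599
grasp_force: 30.0
shift [-0.2857  0.1782 -0.1217] turn [-0.2 -0.2  6.5] |d| 0.358 |t| 6.5 q [ -3.4  40.2 116.6   0.5  23.5  -3.9] t 32.325
shift [-0.2861  0.1787 -0.0067] turn [-0.2 -0.2  6.5] |d| 0.337 |t| 6.5 q [ -3.4  40.2 116.6   0.5  23.5  -3.9] t 32.325
```

```bash
python3 -m jog '[[0.5,0,0,-0.04,0,0,0],[0.5,0,0,-0.09,0,0,0],[0.5,-0.03,0.02,-0.122,0,0,1],[0.5,-0.07,0.044,-0.122,0,0,2],[0.5,-0.12,0.075,-0.122,0,0,3],[0.5,-0.17,0.106,-0.122,0,0,4],[0.5,-0.22,0.137,-0.122,0,0,5],[0.5,-0.26,0.162,-0.122,0,0,6],[0.5,-0.286,0.178,-0.122,0,0,6.5],[0.5,-0.286,0.178,-0.122,0,0,6.5],[0.5,-0.286,0.178,-0.09,0,0,6.5],[0.5,-0.286,0.1785,-0.055,0,0,6.5],[0.5,-0.286,0.1785,-0.027,0,0,6.5],[0.5,-0.286,0.1785,-0.013,0,0,6.5],[0.5,-0.286,0.1785,-0.008,0,0,6.5],[0.5,-0.286,0.1785,-0.008,0,0,6.5],[0.5,-0.286,0.1785,-0.008,0,0,6.5]]'; python3 - <<'E'
from fk import *
go(([.6125,-.200,.024+.004],frame(-U,hd(-6.5))))
E
```

```text
time_s: 34.45
position: [0.612, -0.2003, 0.0301]
tcp_rot: [[0.113, 0.994, -0.005], [0.994, -0.113, 0.002], [0.002, -0.005, -1.0]]
force: [-0.4, 0.8, -1.5]
opening: 0.599
grasp_force: 30.0
shift [0.0003 0.0005 0.0021] turn [-0.3 -0.1  0. ] |d| 0.002 |t| 0.3 q [-28.   46.9  86.4  -0.   47.  -21.5] t 34.45
```

```bash
for i in 1 2; do python3 -m jog '[[0.5,0,0,0.0006,0,0,0],[0.5,0,0,0.0012,0,0,0],[0.5,0,0,0.0012,0,0,0]]'| egrep 'pos|force: \['; done
```

```text
position: [0.6115, -0.2001, 0.0281]
force: [-0.5, -0.5, 0.2]
position: [0.6115, -0.2001, 0.028]
force: [-2.6, 0.8, 6.8]
```

```bash
python3 -m jog '[[0.8,0,0,0,0,0,0],[0.8,0,0,0,0,0,0],[0.8,0,0,0,0,0,0],[0.8,0,0,-0.03,0,0,0],[0.8,0,0,-0.07,0,0,0],[0.8,0,0,-0.11,0,0,0],[0.8,0.016,-0.04,-0.12,0,0,-1],[0.8,0.032,-0.085,-0.12,0,0,-3],[0.8,0.05,-0.13,-0.12,0,0,-4],[0.8,0.066,-0.175,-0.12,0,0,-5],[0.8,0.0776,-0.2026,-0.12,0,0,-6.5],[0.8,0.0776,-0.2026,-0.12,0,0,-6.5],[0.8,0.0776,-0.2026,-0.12,0,0,-6.5]]'; python3 - <<'E'
from fk import *
go(([.419,-.1,.022],frame(-U,hd(0))))
from meas import *
p,d=viewer.capture('top');W=cloud('top',d)
T=box(W,(.5,.7),(-.35,-.12),(.055,.07)); print(len(T),*rect(T))
T=box(W,(.38,.46),(-.14,-.06),(.055,.07)); print(len(T),T.mean(0) if len(T) else 0)
E
```

```text
time_s: 36.83
position: [0.4214, -0.1014, 0.1485]
tcp_rot: [[0.0, 1.0, -0.004], [1.0, -0.0, 0.002], [0.002, -0.004, -1.0]]
force: [0.3, 0.5, 0.5]
opening: 0.803
grasp_force: 0.0
shift [ 0.0011 -0.0019  0.1265] turn [-0.2 -0.1 -0. ] |d| 0.127 |t| 0.3 q [-28.4  24.3 113.5  -0.   42.4 -28.3] t 36.825
282 [ 611.1 -198.8] [47.9 48.5] 21.6
0 0
```

```bash
python3 -m jog '[[0.8,0.001,-0.002,0.045,0,0,0],[0.8,0.001,-0.002,0.085,0,0,0],[0.8,0.001,-0.002,0.115,0,0,0],[0.8,0.001,-0.002,0.1255,0,0,0],[0.8,0.001,-0.002,0.1255,0,0,0],[0.5,0.001,-0.002,0.1255,0,0,0],[0.5,0.001,-0.002,0.1255,0,0,0],[0.5,0.001,-0.002,0.1255,0,0,0],[0.5,0.001,-0.002,0.1255,0,0,0],[0.5,0.001,-0.002,0.1255,0,0,0]]'; python3 - <<'E'
from fk import *
r=frame(-U,hd(-6.5))
go(([.6035,-.279,.024+.12],r)); go(([.6035,-.279,.030],r))
E
```

```text
time_s: 38.12
position: [0.4176, -0.0993, 0.0236]
tcp_rot: [[-0.0, 1.0, -0.004], [1.0, 0.0, 0.002], [0.002, -0.004, -1.0]]
force: [1.6, -0.4, 7.5]
opening: 0.6
grasp_force: 30.0
shift [-0.1794  0.1853 -0.1216] turn [-0.2 -0.1  6.5] |d| 0.285 |t| 6.5 q [-28.4  40.  118.4  -0.   21.8 -28.4] t 38.125
shift [-0.1797  0.1858 -0.0076] turn [-0.2 -0.1  6.5] |d| 0.259 |t| 6.5 q [-28.4  40.  118.4  -0.   21.8 -28.4] t 38.125
```

```bash
python3 -m jog '[[0.5,0,0,-0.04,0,0,0],[0.5,0,0,-0.09,0,0,0],[0.5,-0.02,0.02,-0.122,0,0,1],[0.5,-0.05,0.052,-0.122,0,0,2],[0.5,-0.09,0.093,-0.122,0,0,4],[0.5,-0.13,0.134,-0.122,0,0,5],[0.5,-0.16,0.165,-0.122,0,0,6],[0.5,-0.1795,0.1855,-0.122,0,0,6.5],[0.5,-0.1795,0.1855,-0.122,0,0,6.5],[0.5,-0.1795,0.1855,-0.09,0,0,6.5],[0.5,-0.1795,0.1855,-0.055,0,0,6.5],[0.5,-0.1795,0.1855,-0.027,0,0,6.5],[0.5,-0.1795,0.1855,-0.013,0,0,6.5],[0.5,-0.1795,0.1855,-0.008,0,0,6.5],[0.5,-0.1795,0.1855,-0.008,0,0,6.5],[0.5,-0.1795,0.1855,-0.008,0,0,6.5]]'| egrep 'pos|force: \['; for i in 1 2; do python3 -m jog '[[0.5,0,0,0.0006,0,0,0],[0.5,0,0,0.0012,0,0,0],[0.5,0,0,0.0012,0,0,0]]'| egrep 'pos|force: \['; done
```

```text
position: [0.6029, -0.2788, 0.03]
force: [-0.1, 0.0, -2.2]
position: [0.6023, -0.2784, 0.0278]
force: [0.5, -0.2, -1.8]
position: [0.6023, -0.2784, 0.0277]
force: [-2.5, 1.5, 6.6]
```

Seated. I'll release, retreat and take a final look.

```bash
python3 -m jog '[[0.8,0,0,0,0,0,0],[0.8,0,0,0,0,0,0],[0.8,0,0,0,0,0,0],[0.8,0,0,-0.03,0,0,0],[0.8,0,0,-0.08,0,0,0],[0.8,0,0,-0.13,0,0,0],[0.8,0,-0.06,-0.18,0,0,0],[0.8,-0.05,-0.11,-0.2,0,0,0],[0.8,-0.1,-0.16,-0.2,0,0,0],[0.8,-0.1,-0.16,-0.2,0,0,0]]'| egrep 'pos|force: \[|time'; python3 - <<'E'
from meas import *
W=cloud('top',getdepth('top',4)); 
for n,x,y,z in [('b',(.56,.68),(.11,.19),(.119,.132)),('a',(.56,.68),(.19,.28),(.119,.132)),('c',(.56,.68),(.29,.37),(.119,.132)),('p1',(.56,.66),(-.24,-.16),(.055,.07)),('p2',(.55,.66),(-.32,-.241),(.055,.07))]:
    T=box(W,x,y,z); print(n,len(T),T.mean(0).round(4),*rect(T))
for t in ('cup','pad','jar'): print(t,[(r['p'],r['xyz']) for r in models.tip_of('top',t)][:1])
p,_=viewer.capture('side');q,_=viewer.capture('top')
cv2.imwrite('pics/f.png',np.clip(np.vstack([cv2.resize(p[60:330,130:400],(600,600))[:600]])*1.3,0,255).astype(np.uint8))
cv2.imwrite('pics/g.png',np.clip(cv2.resize(q[80:280,90:400],(800,516),interpolation=cv2.INTER_CUBIC)*1.6,0,255).astype(np.uint8))
E
```

```text
time_s: 42.12
position: [0.4312, -0.3619, 0.2281]
force: [-0.4, 0.2, -0.1]
b 236 [0.5985 0.1517 0.1259] [598.9 152.4] [38.1 37.7] 80.9
a 235 [0.6129 0.2394 0.1258] [613.4 240.3] [37.9 38.2] 80.7
c 238 [0.6264 0.3283 0.1258] [626.9 329.4] [37.8 38. ] 80.2
p1 288 [ 0.6107 -0.1983  0.0649] [ 611.5 -198.9] [47.8 48.3] 89.3
p2 299 [ 0.6015 -0.2768  0.0648] [ 602.  -277.3] [48.  47.5] 1.3
cup [(0.73, [0.6075, -0.0014, -0.0042])]
pad [(0.77, [0.5332, 0.0053, -0.0024])]
jar [(0.75, [0.7255, -0.0783, 0.0037])]
```

View pics/f.png

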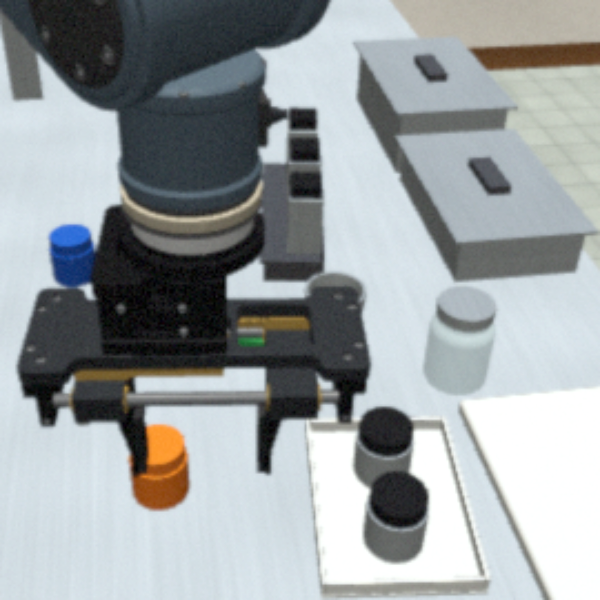

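View pics/g.png

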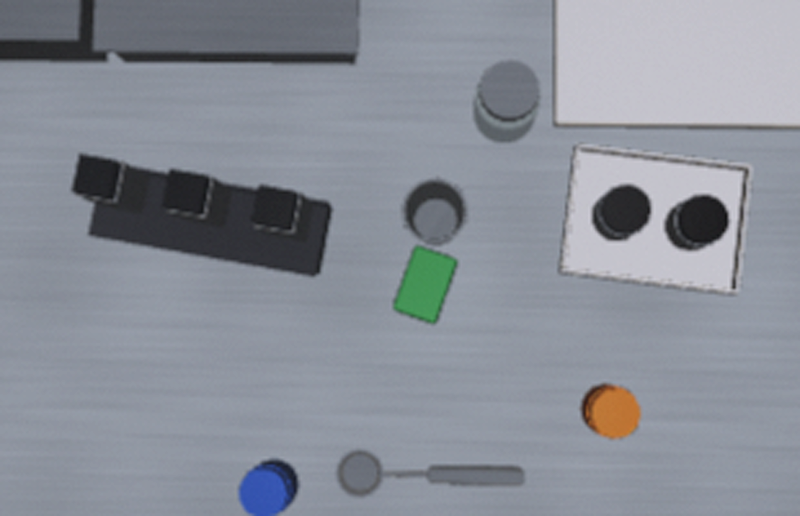

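Three lidded tins stand in line along the fence at (98,178), (188,192) and (276,210). Both pots stand in the tray at (620,212) and (698,222), and the cup, pad and jar are where they were. Handing in.

```bash
python3 -c "
from rig import workorder
print(workorder.hand_in())"
```

```text
the job is handed in; nothing more can be done
None
```

Handed in at about 42 s of the 72 s limit: both tins stand lids up against the fence in line with tin_c, both black-lidded pots stand in the tray, and the last pictures show the bystanders where they were.

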